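Draw the filter slide from the reader and hold it to the viewing light

ROBOT

A 7-joint arm with a two-finger parallel gripper is mounted at the origin on the work surface. World frame = base frame: x ahead of the robot, y to its left, z up, the work surface at z = 0. Lengths are in m, angles in rad, forces in N, time in s.
With the tool pointing down it reaches from about 0.4 to 0.85 m from the base axis. Payload 4.5 kg.
Tool frame: the origin (TCP) lies where the fingers leave the gripper's body, on its centre line; the fingertips stand 64 mm ahead of it and the grasp point (between the pads) lies 45 mm ahead of it; z points along the fingers, y is the line along which they close (so a half turn about z gives the same grasp; the last joint's range is limited). The gripper opens to 88 mm and grips with 3 to 60 N. Pads are 18 mm wide; open, the fingers measure 123 mm over their backs; the gripper's body (75 mm by 187 mm) begins 45 mm behind the grasp point.
Start: joints at [-1.138, 0.689, -0.195, 1.565, 0.157, 0.902, -0.215], TCP at [0.243, 0.576, 0.303] pointing down, gripper open.
Joint ranges: [-3.01, 3.01], [-0.46, 2.08], [-1.47, 1.51], [0.13, 2.56], [-1, 4.14], [0.04, 2.09], [-2.66, 2.66]. Speed limits (rad/s): [2.57, 2.57, 3.14, 3.14, 3.14, 3.14, 3.14].

INTERFACE

Orientations are given as a unit quaternion [x, y, z, w].
In Python, from plant import r gives the robot as it stands.
- The arm moves only by the tool play_rows, never from a script. Its arguments are lists of equal length, an entry for each row: "translation": the shift along the tool's x, y, z in m, a list of three; "delta_rot": the turn, a rotation vector about the tool's x, y, z in degrees, a list of three; "grip": the opening, from -1 (shut) to 1 (fully open). In form: {"translation": [[x, y, z], ...], "delta_rot": [[rx, ry, rz], ...], "grip": [grip, ...]}. A call has 1 to 20 rows; each row shifts and turns the commanded pose from where the row before left it, along the tool's axes as they then stand; what a row does not reach is not made up. A row lasts 1/8 s, in which the tool goes at most 62.5 mm and 10.7 degrees, less where a joint would pass 70% of its speed; a pose out of reach is approached as far as the arm can. A call with a gripper value outside its range is refused whole. The fingers move at their own pace and stop on an object; "squeeze" is the grip in N (left out, the last holds). Time passes only in rows, so rows that do not move let the fingers close. It gives the time, the measured TCP pose, the force, the opening and the grip force at its end, in the units of the state.
- r.get_state(): the state, without advancing time (a new reading comes with each control period).
- r.snapshot(name): name is "side" or "top"; returns the picture (480x640x3 uint8, blue, green, red); there is no depth.
- r.get_calibration(name): a dict with "intrinsics" (3x3 intrinsics, pixels), "eye" and "rotation" of the camera in the world. Camera axes: x right, y up, looking along -z (the intrinsics and any distortion apply to the point x, -y, -z); pixel columns grow to the right and rows downward; lengths in m; the calibration is good to about 2 mm. A picture is of the moment at which its call begins. get_calibration takes no time and is no camera call.
- r.finish_job(): hands the job in; it is judged then, once.
Trained networks look in the newest picture that a camera, given by its name, has taken for a name from the list of things; names that differ only in an ending like _2 or _b are one class to them, and where a whole thing is asked for, a point or a joint stands for the part that bears it (a point fixed in the world has none). Each returns a list of dicts, best first, with "confidence" (0 to 1); they miss things now and then, are a little off and sometimes report something else, mostly with a low value. They report only what shows in the picture. A call takes as long as a camera call. They do not tell look-alikes from the thing itself.
- r.look_for(camera, target): "point" ([x, y, z] in m, in world coordinates, good to about 4 mm: the middle of the surface that is visible of it).
- r.silhouettes(camera, target): "pixels" (480x640 bool, what is visible of it).
The state is a dict: "clock": time; "q": joint angles; "qd": joint speeds; "joint_torque": joint torques, N m; "tool_pos": TCP position; "eef_rot": TCP orientation; "contact_force": force on the tool from outside, world axes, zero at the start; "moment": the same for the moment, N m; "opening": opening from 0.0 (shut) to 1.0 (fully open); "finger_force": force on a finger pad.
Only numpy, scipy, OpenCV 4.12 (cv2) and the standard library are available. Lean on these libraries where they do the work, as an engineer would, in place of code of your own. Each camera call takes 0.05 s, during which the arm holds its last target. There are 200 camera calls.

TASK

The reader's filter is to be checked: lift the flap on top of the reader until it stands upright, then draw the filter slide with the flat pull tab up out of its slot, leaving the one with the round knob seated. Hold the slide up in front of the middle of the viewing light's lit face, upright and square-on to it, a few centimetres off and not touching the light. Finish there still holding the slide, with the flap left standing open and everything else undisturbed.

Things in the scene. Friction and masses are not known exactly. Their poses are not given: they have to be found in the camera images.
- reader: white desktop reader, 260 (x) x 380 (y) x 110 mm, fixed. Origin: underside centre, on the table; z up, its front faces its own -x. Deck 110 mm high for reader x -40 to 130; before that (x -130 to -40) a lower apron 72 mm high. A tilted display, up to 190 mm high, stands at x 40 to 130, y -175 to -35. The filter bay under the flap is at y 0 to 170
- flap (a joint): angle of the flap (grey, white inlay) over the bay, rad: 0 shut flat on the deck (starts 0 to 0.12), 1.57 upright, 1.8 its stop, leaning a little back. The hinge runs along the reader's y at the back of the bay; the front edge swings up and back. Stiff friction hinge: stays where left; about 2 N at the tab moves it. Flap 178 mm wide, 88 mm from hinge to front edge, 6 mm thick
- flap_tab (a point): centre of the flap's finger tab, sticking 24 mm out from the middle of the front edge over the apron (35 mm free below it). 24 mm wide along the reader's y, 10 mm thick; 100 mm from the hinge axis, moves with the flap. Pinched from above across its 24 mm width it turns, with some drag, between the pads, so the tool can stay pointing down
- flap_hinge (a point): fixed point on the flap's hinge axis, in line with the tab, 113.5 mm above the table; its axes are the reader's
- bay (a point): middle of the filter bay's floor, 66 mm above the table; reader's axes. The bay is a well in the deck, 44 mm deep, open at the top, covered by the flap: inside x -30 to 40, y -85 to 85 mm from here. In its floor two upright slots 54 mm deep, at x 0, y -40 and +40 mm, hold one slide each (1.5 mm play all round); which slide is in which varies
- slide_flat: filter slide to draw out, 60-135 g: aluminium plate 46 (y) x 8 (x) x 60 mm high with two round windows; on top a flat black pull tab 24 (y) x 10 (x) mm, 60 to 94 mm above its bottom. Origin: centre of the bottom edge, z up, x square to the faces. Seated: origin 12 mm above the table, axes as the reader's. 29 mm or more free beside the tab along y: enter with about 50 mm opening
- slide_round: the other filter slide, to be left seated: same plate, origin and axes, but with a round black knob, 18 mm across, top also 94 mm above its bottom, on a thin stem instead of the flat tab. Both are hidden under the shut flap
- slide_mid (a point): middle of slide_flat's windowed plate, 30 mm above its origin; same axes
- viewer: standing viewing light, fixed: black foot 110 x 170 mm and an upright aluminium-framed panel 230 mm wide (its y), 180 mm high, 18 mm thick, from 40 to 220 mm above the table, lit white on the front, which faces its own -x, roughly towards the robot. Origin: on the table, 10 mm behind the lit face
- viewer_face (a point): centre of the lit face (210 x 160 mm), 130 mm above the table; axes as the viewer's: -x points out of the lit face, y along its width, z up
- cup_a: bystander: capped sample cup, 52 mm across, 66 mm high, on the table before the reader; origin under its centre
- cup_b: bystander: capped sample cup, 52 mm across, 66 mm high, on the table left of the reader; origin under its centre
- cap: bystander: loose blue screw cap, 52 mm across, 14 mm high
- timer: bystander: round bench timer, 68 mm across, 17 mm high, on the table before the reader
- dropper: bystander: small dropper bottle, 24 mm across, 50 mm high, standing on the reader's deck before the display
- tube_rack: bystander: clear rack of capped tubes, 50 x 130 x 55 mm
- pen: bystander: marker pen, 130 mm long, lying on the table
There are look-alikes about, which are no part of the job. Leave any purple look-alike of the viewer alone.

How it is judged:
By the outcome, as a careful person would: the job done as asked, in the order asked, and still so for the second after the job is handed in, while the arm keeps its last pose, push and grip.
It also fails if it takes over 51 s, if anything falls off the work surface, if the arm or the gripper's body presses on something with over 40 N, if the wrist force passes 120 N, or if a joint passes its speed limit or range.

## Working session

There is one attempt and no reset: what is moved stays moved. The work goes in short steps, Python scripts to look and compute and a tool call to move; the robot and the scene stay as the last step left them, time stands still between calls to the robot, and variables do not carry over. Pictures are saved under pics/ and viewed, at most 10 in all, crops included, and the job is handed in when it is done.

Besides the shell and the picture viewer there is one more tool, called after "Emit:" as name(argument=value, ...) on one line, values as JSON. play_rows: Moves the arm, as the interface text tells. Its arguments: {"type":"object","properties":{"translation":{"type":"array","items":{"type":"array","items":{"type":"number"}}},"delta_rot":{"type":"array","items":{"type":"array","items":{"type":"number"}}},"grip":{"type":"array","items":{"type":"number"}},"squeeze":{"type":"number"}},"required":["translation","delta_rot","grip"]}

```bash
mkdir -p pics
cat > h.py <<'E'
import numpy as np, cv2
from plant import r
from scipy.spatial.transform import Rotation as R
def cal(n):
    c=r.get_calibration(n); return np.array(c["intrinsics"]),np.array(c["eye"]),np.array(c["rotation"])
def proj(n,p):
    K,e,Q=cal(n); q=(np.atleast_2d(p)-e)@Q; q=q*[1,-1,-1]; u=q@K.T; return u[:,:2]/u[:,2:]
def ray(n,uv):
    K,e,Q=cal(n); uv=np.atleast_2d(uv); d=np.c_[uv,np.ones(len(uv))]@np.linalg.inv(K).T; d=d*[1,-1,-1]; return e,d@Q.T
def atz(n,uv,z):
    e,d=ray(n,uv); return e+d*((z-e[2])/d[:,2])[:,None]
E
python3 - <<'E'
from h import *
for n in("side","top"):
    cv2.imwrite(f"pics/{n}0.png",r.snapshot(n)); c=r.get_calibration(n); print(n,c)
    for t in("reader","flap_tab","viewer","cup_a","dropper","tube_rack","cap","timer","pen"):
        print(t,[(np.round(d["point"],3).tolist(),round(d["confidence"],2),proj(n,d["point"])[0].round().tolist()) for d in r.look_for(n,t)[:4]])
s=r.get_state();print(s)
E
```

```text
side {'intrinsics': array([[553.49465686,   0.        , 322.48110549],
       [  0.        , 553.49465686, 237.37935253],
       [  0.        ,   0.        ,   1.        ]]), 'eye': array([-0.08404528, -0.92722234,  0.7274603 ]), 'rotation': array([ 0.48067747, -0.12069707, -0.21834224,  0.8406593 ])}Traceback (most recent call last):
  File "<stdin>", line 5, in <module>
  File "h.py", line 7, in proj
    K,e,Q=cal(n); q=(np.atleast_2d(p)-e)@Q; q=q*[1,-1,-1]; u=q@K.T; return u[:,:2]/u[:,2:]
                    ~~~~~~~~~~~~~~~~~~~~^~
ValueError: matmul: Input operand 1 has a mismatch in its core dimension 0, with gufunc signature (n?,k),(k,m?)->(n?,m?) (size 4 is different from 3)
```

```bash
sed -i 's/np.array(c\["rotation"\])/R.from_quat(c["rotation"]).as_matrix()/' h.py
python3 - <<'E'
from h import *
for n in("side","top"):
    cv2.imwrite(f"pics/{n}0.png",r.snapshot(n)); c=r.get_calibration(n); print(n,c)
    for t in("reader","flap","flap_tab","viewer","cup_a","dropper","tube_rack","cap","timer","pen"):
        print(t,[(np.round(d["point"],3).tolist(),round(d["confidence"],2),proj(n,d["point"])[0].round().tolist()) for d in r.look_for(n,t)[:4]])
s=r.get_state();print(s)
E
```

```text
side {'intrinsics': array([[553.49465686,   0.        , 322.48110549],
       [  0.        , 553.49465686, 237.37935253],
       [  0.        ,   0.        ,   1.        ]]), 'eye': array([-0.08404528, -0.92722234,  0.7274603 ]), 'rotation': array([ 0.48067747, -0.12069707, -0.21834224,  0.8406593 ])}
reader [([0.574, -0.339, 0.087], 0.84, [480.0, 304.0]), ([0.379, 0.316, 0.038], 0.22, [251.0, 210.0])]
flap [([0.608, -0.178, 0.121], 0.73, [441.0, 245.0])]
flap_tab [([0.603, -0.178, 0.122], 0.83, [439.0, 246.0])]
viewer [([0.612, 0.29, 0.119], 0.82, [332.0, 168.0]), ([0.186, 0.254, 0.114], 0.61, [184.0, 211.0]), ([0.578, -0.34, 0.088], 0.18, [482.0, 304.0])]
cup_a [([0.427, -0.188, 0.061], 0.72, [370.0, 297.0]), ([0.579, -0.024, 0.068], 0.56, [386.0, 238.0])]
dropper [([0.589, -0.385, 0.133], 0.64, [508.0, 295.0])]
tube_rack [([0.38, 0.318, 0.04], 0.89, [251.0, 209.0]), ([0.607, -0.18, 0.12], 0.48, [441.0, 247.0])]
cap [([0.425, 0.114, 0.014], 0.53, [301.0, 248.0])]
timer [([0.413, -0.321, 0.017], 0.91, [402.0, 356.0])]
pen [([0.456, 0.187, 0.008], 0.63, [299.0, 234.0])]
top {'intrins
[... 1035 characters left out ...]
1.2, 'q': array([-1.13821579,  0.68909344, -0.1946007 ,  1.5653278 ,  0.15729348,
        0.90253826, -0.21511288]), 'qd': array([-0.00188983,  0.00089372, -0.0001925 ,  0.00039689, -0.00022198,
       -0.00148609,  0.0003006 ]), 'joint_torque': array([-5.17728931e-04, -5.27495921e+01, -1.26728084e+00, -1.53742754e+01,
       -5.19787485e-02, -4.54576611e-04,  2.17533972e-05]), 'tool_pos': array([0.24266048, 0.57596401, 0.3027394 ]), 'eef_rot': array([ 1.98067113e-01,  9.80188461e-01,  8.54937975e-06, -1.04065291e-06]), 'contact_force': array([-0.38556929, -0.64860881, -0.10771369]), 'moment': array([ 0.00990912,  0.01842301, -0.03111156]), 'finger_force': 0.0, 'opening': 0.9992285275312799}
```

View pics/side0.png

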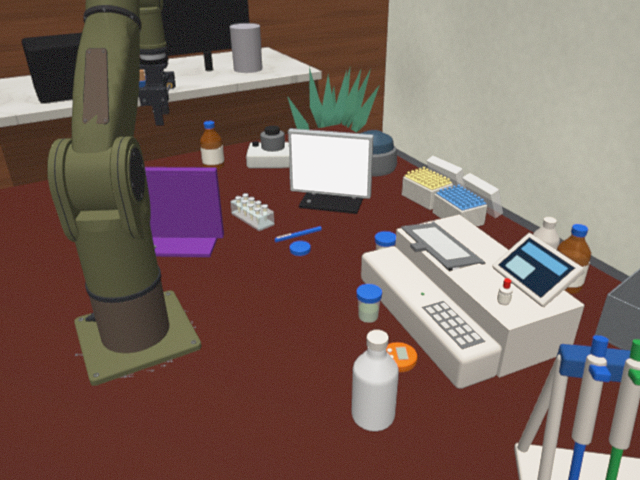

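View pics/top0.png

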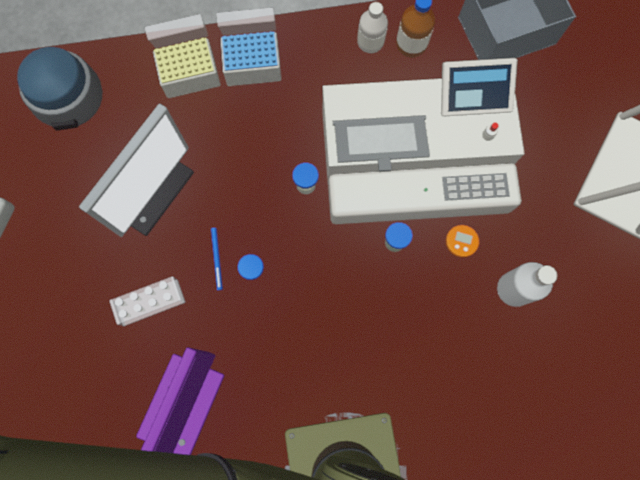

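Top image: reader spans (323,85)-(523,222), its flap at (335,118)-(428,160), and its tab at (384,165). The white viewer is at (140,175) and the purple look-alike at (180,405). The keyboard side (-y of the reader) is to the right.

Look-alikes: the viewer could be the white panel at top (140,175) or the purple one at (180,405), so I choose white. The flap could be the grey one at (382,138) or the display at (480,88), so I choose the grey one with the tab. I'll check both in one crop.

Run:
```python
import cv2,numpy as np
a=cv2.imread("pics/top0.png");b=cv2.imread("pics/side0.png")
f=lambda im,x,y,w,h:cv2.resize(im[y:y+h,x:x+w],(400,300),interpolation=cv2.INTER_CUBIC)
v=np.vstack([np.hstack([f(a,320,80,120,90),f(a,70,95,160,120)]),np.hstack([f(b,390,205,120,90),f(b,270,120,120,90)])])
cv2.imwrite("pics/c0.png",v)
```

```text
(no output)
```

View pics/c0.png

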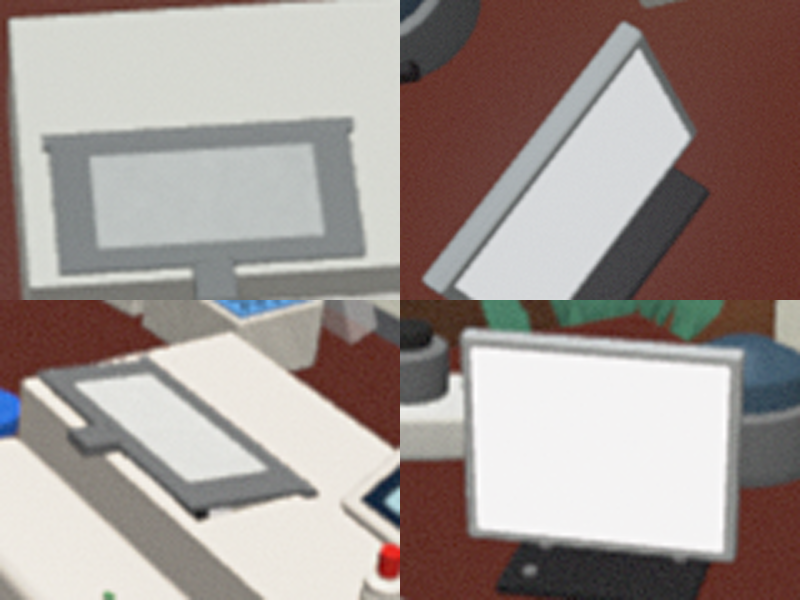

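```bash
cat > fit.py <<'E'
from h import *
from scipy.optimize import least_squares
def T(p,L): 
    c,s=np.cos(p[2]),np.sin(p[2]); L=np.atleast_2d(L); return np.c_[p[0]+c*L[:,0]-s*L[:,1],p[1]+s*L[:,0]+c*L[:,1],L[:,2]]
def fl(hx,a,u,y,n=.003): # u from hinge toward front
    return [hx-u*np.cos(a)+0*n+n*np.sin(a), y, .1135+u*np.sin(a)+n*np.cos(a)]
def rd(p):
    hx,a=p[3:5]
    F=[fl(hx,a,.088,.174),fl(hx,a,.088,-.004),fl(hx,a,.112,.085)]
    t=T(p,F+[[.13,.19,.11],[-.04,.19,.11],[-.04,-.19,.11]])
    s=T(p,F+[])
    return t,s
to=np.array([[338,162.5],[429.5,156.8],[384.2,170],[323,85.4],[328,166.7],[523,155]])
so=np.array([[402.6,227.5],[451.5,269.5],[412.5,248]])
def res(p):
    t,s=rd(p); return np.r_[(proj("top",t)-to).ravel(),(proj("side",s[:2])-so[:2]).ravel()]
P=least_squares(res,[.63,-.26,.0,.045,.05],loss="soft_l1")
print("reader",P.x.round(4),res(P.x).round(1))
hx=P.x[3]
V=[[-.01,.105,.21],[-.01,-.105,.21],[-.01,.105,.05],[-.01,-.105,.05]]
vs=np.array([[291,133.8],[369.6,139.5],[292.2,189.3],[367.2,195.6]]);vt=np.array([[92,211],[166,114.2],[124,232],[186.8,147.8]])
rv=lambda p:np.r_[(proj("side",T(p,V))-vs).ravel(),(proj("top",T(p,V))-vt).ravel()]
W=least_squares(rv,[.6,.29,.6],loss="soft_l1"); print("viewer",W.x.round(4),rv(W.x).round(1))
print("tab",T(P.x,[fl(hx,P.x[4],.1,.085,0)]),"hinge",T(P.x,[[hx,.085,.1135]]))
print("face",T(W.x,[[-.01,0,.13]]))
E
python3 fit.py
```

```text
reader [ 0.6003 -0.2523 -0.0951  0.0536  0.0251] [-1.  -1.2 -0.2 -0.9  0.1  0.3  0.1  0.6  0.8 -0.5  1.  -0.2 -0.5  0.8
 -3.1 -0.3]
viewer [0.6118 0.2977 0.8349] [ 0.5  0.2 -0.8  0.4  1.3 -1.4 -0.5 -0.6  1.  -1.8 -0.1  0.1  0.2  0.3
 -0.7  1.8]
tab [[ 0.56224297 -0.16324836  0.11600751]] hinge [[ 0.66176003 -0.17273874  0.1135    ]]
face [[0.60507434 0.29025084 0.13      ]]
```

```bash
cat >> h.py <<'E'
def rot(a): # tool down with tool y at angle a (deg)
    a=np.radians(a); y=np.array([np.cos(a),np.sin(a),0]); z=np.array([0,0,-1.]); return np.c_[np.cross(y,z),y,z]
def plan(way,step=.045,start=None):
    "way: list of (TCP pos, tool-y deg[, nrows]); prints tool-frame rows from the present pose"
    s=r.get_state(); p,Q=start or (np.array(s["tool_pos"]),R.from_quat(s["eef_rot"]).as_matrix())
    tr=[];dr=[]
    for w in way:
        g=np.array(w[0]);G=R.from_matrix(rot(w[1])); n=w[2] if len(w)>2 else 0
        rv=(R.from_matrix(Q).inv()*G).as_rotvec()
        n=n or int(max(np.ceil(np.linalg.norm(g-p)/step),np.ceil(np.degrees(np.linalg.norm(rv))/8),1))
        d=(g-p)/n
        for i in range(n):
            t=(Q.T@d).round(4); v=np.degrees(rv/n).round(2); tr.append(t.tolist()); dr.append(v.tolist())
            p=p+Q@t; Q=Q@R.from_rotvec(np.radians(v)).as_matrix()
    print(len(tr),'"translation":',tr,'\n"delta_rot":',dr,"end",p.round(4)); return p,Q
RD=[.6003,-.2523,-.0951]; RY=90-5.45
def rp(x,y,z):
    c,s=np.cos(RD[2]),np.sin(RD[2]); return np.array([RD[0]+c*x-s*y,RD[1]+s*x+c*y,z])
E
python3 - <<'E'
from h import *
t=rp(.0536-.1,.085,.116)
print(t)
plan([([.40,.2,.32],RY+2),(t+[0,0,.045+.08],RY)],.05)
E
```

```text
[ 0.56218098 -0.16327809  0.116     ]
18 "translation": [[-0.0323, -0.0317, -0.0019], [-0.0311, -0.0329, -0.0019], [-0.0299, -0.0341, -0.0019], [-0.0285, -0.0352, -0.0019], [-0.0272, -0.0362, -0.0019], [-0.0258, -0.0372, -0.0019], [-0.0244, -0.0382, -0.0019], [-0.0229, -0.039, -0.0019], [-0.0215, -0.0399, -0.0019], [-0.0204, -0.0392, 0.0088], [-0.0206, -0.0391, 0.0088], [-0.0207, -0.039, 0.0088], [-0.0209, -0.039, 0.0088], [-0.021, -0.0389, 0.0088], [-0.0212, -0.0388, 0.0088], [-0.0213, -0.0387, 0.0088], [-0.0215, -0.0386, 0.0088], [-0.0216, -0.0385, 0.0088]] 
"delta_rot": [[0.0, -0.0, -2.16], [0.0, -0.0, -2.16], [0.0, -0.0, -2.16], [0.0, -0.0, -2.16], [0.0, -0.0, -2.16], [0.0, -0.0, -2.16], [0.0, -0.0, -2.16], [0.0, -0.0, -2.16], [0.0, -0.0, -2.16], [0.0, 0.0, 0.23], [0.0, 0.0, 0.23], [0.0, 0.0, 0.23], [0.0, 0.0, 0.23], [0.0, 0.0, 0.23], [0.0, 0.0, 0.23], [0.0, 0.0, 0.23], [0.0, 0.0, 0.23], [0.0, 0.0, 0.23]] end [ 0.5622 -0.1632  0.2406]
```

Emit:
play_rows(translation=[[-0.032,-0.032,-0.002],[-0.031,-0.033,-0.002],[-0.03,-0.034,-0.002],[-0.0285,-0.035,-0.002],[-0.027,-0.036,-0.002],[-0.026,-0.037,-0.002],[-0.0245,-0.038,-0.002],[-0.023,-0.039,-0.002],[-0.0215,-0.04,-0.002],[-0.0205,-0.039,0.009],[-0.0205,-0.039,0.009],[-0.0205,-0.039,0.009],[-0.021,-0.039,0.009],[-0.021,-0.039,0.009],[-0.021,-0.039,0.009],[-0.0215,-0.039,0.009],[-0.0215,-0.0385,0.009],[-0.0215,-0.0385,0.009],[0,0,0],[0,0,0]], delta_rot=[[0,0,-2.2],[0,0,-2.2],[0,0,-2.2],[0,0,-2.2],[0,0,-2.2],[0,0,-2.2],[0,0,-2.2],[0,0,-2.0],[0,0,0],[0,0,0],[0,0,0],[0,0,0],[0,0,0],[0,0,0],[0,0,0],[0,0,0],[0,0,0],[0,0,0],[0,0,0],[0,0,0]], grip=[0,0,0,0,0,0,0,0,0,0,0,0,0,0,0,0,0,0,0,0], squeeze=12)

```text
clock: 3.7
tool_pos: [0.5556, -0.1647, 0.2397]
eef_rot: [0.047, 0.999, 0.001, -0.0]
contact_force: [-0.2, 0.1, -0.8]
opening: 0.497
finger_force: 0.0
```

Run:
```python
from h import *
s=r.get_state(); print(s["clock"],s["tool_pos"],s["opening"],s["contact_force"])
a=r.snapshot("top");b=r.snapshot("side")
f=lambda im,c,w:cv2.resize(im[c[1]-w*3//8:c[1]+w*3//8,c[0]-w//2:c[0]+w//2],(400,300),interpolation=cv2.INTER_CUBIC)
cv2.imwrite("pics/c1.png",np.hstack([f(a,(384,165),160),f(b,(420,235),160)]))
t=rp(.0536-.1,.085,.116)
plan([(t+[0,0,.045],RY)],.03)
```

```text
3.7 [ 0.55558345 -0.16470472  0.2396734 ] 0.4972283421772962 [-0.20083386  0.06493366 -0.76552036]
3 "translation": [[-0.0022, 0.0003, 0.0263], [-0.0022, 0.0004, 0.0263], [-0.0022, 0.0004, 0.0263]] 
"delta_rot": [[0.02, -0.0, 0.05], [0.02, -0.0, 0.05], [0.02, -0.0, 0.05]] end [ 0.5623 -0.1633  0.1611]
```

View pics/c1.png

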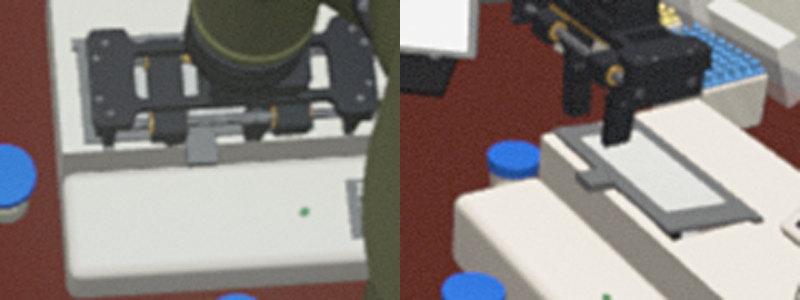

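The crop shows the gripper open above the bay, with the tab at top (384,164) and side (418,246), which agrees with the fit. Next I lower it over the tab and pinch.

Emit:
play_rows(translation=[[-0.0065,0.001,0.01],[0,0,0.023],[0,0,0.023],[0,0,0.023],[0,0,0],[0,0,0],[0,0,0],[0,0,0],[0,0,0]], delta_rot=[[0,0,0],[0,0,0],[0,0,0],[0,0,0],[0,0,0],[0,0,0],[0,0,0],[0,0,0],[0,0,0]], grip=[0,0,0,0,0,-0.6,-0.6,-0.6,-0.6], squeeze=12)

```text
clock: 4.92
tool_pos: [0.5611, -0.1642, 0.1611]
eef_rot: [0.047, 0.999, 0.0, -0.001]
contact_force: [-5.1, 3.1, -0.6]
opening: 0.271
finger_force: 13.6
```

Emit:
play_rows(translation=[[-0.001,0,-0.013],[-0.003,0,-0.0125],[-0.0045,0,-0.012],[-0.006,0,-0.0115],[-0.0075,0,-0.0105],[-0.0085,0,-0.0095],[0,0,0]], delta_rot=[[0,0,0],[0,0,0],[0,0,0],[0,0,0],[0,0,0],[0,0,0],[0,0,0]], grip=[-0.6,-0.6,-0.6,-0.6,-0.6,-0.6,-0.6])

```text
clock: 5.8
tool_pos: [0.5926, -0.1671, 0.233]
eef_rot: [0.047, 0.999, 0.0, 0.0]
contact_force: [-8.9, 3.6, 10.2]
opening: 0.265
finger_force: 16.3
```

Run:
```python
from h import *
s=r.get_state(); p=s["tool_pos"]-[0,0,.045]; h=rp(.0536,.085,.1135); d=p-h; c,q=np.cos(RD[2]),np.sin(RD[2]); 
dx=c*d[0]+q*d[1]; dy=-q*d[0]+c*d[1]; print(dx,dy,d[2],np.hypot(dx,d[2]),np.arctan2(d[2],-dx))
```

```text
-0.06934672708527834 -0.0009232797420961145 0.07446255713828802 0.1017528425795215 0.8209568806864291
```

Emit:
play_rows(translation=[[-0.009,0,-0.009],[-0.011,0,-0.007],[-0.012,0,-0.0055],[-0.0125,0,-0.004],[-0.013,0,-0.0025],[-0.013,0,-0.0005],[0,0,0],[0,0,0]], delta_rot=[[0,0,0],[0,0,0],[0,0,0],[0,0,0],[0,0,0],[0,0,0],[0,0,0],[0,0,0]], grip=[-0.6,-0.6,-0.6,-0.6,-0.6,-0.6,-0.6,-0.6])

```text
clock: 6.8
tool_pos: [0.6638, -0.1753, 0.2597]
eef_rot: [0.048, 0.999, -0.0, 0.002]
contact_force: [0.4, -0.1, -0.1]
opening: 0.197
finger_force: 0.0
```

Run:
```python
from h import *
s=r.get_state(); p=s["tool_pos"]-[0,0,.045]; h=rp(.0536,.085,.1135); d=p-h; c,q=np.cos(RD[2]),np.sin(RD[2]); 
dx=c*d[0]+q*d[1]; dy=-q*d[0]+c*d[1]; print(dx,dy,d[2],np.hypot(dx,d[2]),np.arctan2(d[2],-dx))
```

```text
0.0023242964689911736 -0.0022863661727428922 0.10117908413769654 0.1012057776069076 1.5937643913987631
```

Run:
```python
from h import *
a=r.snapshot("top");b=r.snapshot("side")
f=lambda im,c,w:cv2.resize(im[c[1]-w*3//8:c[1]+w*3//8,c[0]-w//2:c[0]+w//2],(400,300),interpolation=cv2.INTER_CUBIC)
cv2.imwrite("pics/c2.png",np.hstack([f(a,(384,145),160),f(b,(430,220),160)]))
```

```text
(no output)
```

View pics/c2.png

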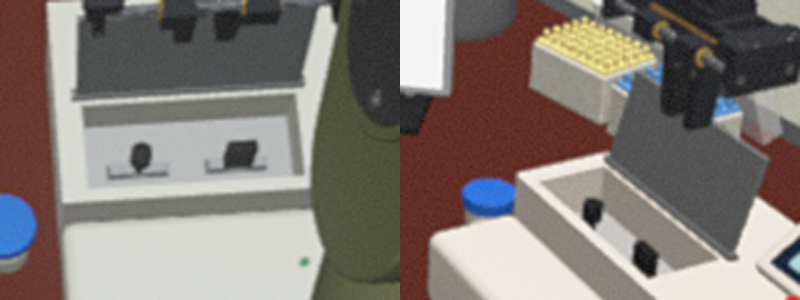

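The flap is now standing. The bay shows the round knob at top (360,146), which is the +y slot, and the flat tab at (400,145), the -y slot. The fingers have come off the tab. I'll measure the flap angle and the flat tab's position.

Run:
```python
import io,contextlib
with contextlib.redirect_stdout(io.StringIO()):
    import fit
from fit import *
ob=np.array([[444,188.8],[497.2,223.2]])
for a in np.arange(1.2,1.85,.05):
    q=T(P.x,[fl(hx,a,.088,.174,0),fl(hx,a,.088,-.004,0)]); print(round(a,2),(proj("side",q)-ob).round(1).tolist())
print(proj("side",T(P.x,[fl(hx,0,0,.174,0),fl(hx,0,0,-.004,0)])))
for t in("slide_flat","slide_round"):
  for n in("top","side"):
    print(t,n,[(np.round(d["point"],3).tolist(),round(d["confidence"],2),proj(n,d["point"])[0].round().tolist()) for d in r.look_for(n,t)[:3]])
for y in(.045,.125): print(rp(0,y,.106),proj("top",rp(0,y,.106)),proj("side",rp(0,y,.106)),proj("top",rp(0,y,.072)))
```

```text
1.2 [[-17.3, 3.7], [-20.0, 6.3]]
1.25 [[-15.6, 2.8], [-18.1, 5.2]]
1.3 [[-13.9, 1.9], [-16.3, 4.1]]
1.35 [[-12.2, 1.1], [-14.4, 3.2]]
1.4 [[-10.5, 0.4], [-12.5, 2.4]]
1.45 [[-8.8, -0.2], [-10.6, 1.6]]
1.5 [[-7.1, -0.8], [-8.7, 1.0]]
1.55 [[-5.4, -1.2], [-6.9, 0.5]]
1.6 [[-3.7, -1.5], [-5.0, 0.0]]
1.65 [[-2.0, -1.8], [-3.2, -0.3]]
1.7 [[-0.3, -2.0], [-1.4, -0.6]]
1.75 [[1.3, -2.0], [0.3, -0.7]]
1.8 [[2.9, -2.0], [2.1, -0.7]]
1.85 [[4.4, -1.9], [3.7, -0.7]]
[[435.4586901  222.48115695]
 [484.66992321 261.46435953]]
slide_flat top [([0.604, -0.204, 0.083], 0.76, [398.0, 149.0])]
slide_flat side [([0.603, -0.215, 0.096], 0.51, [449.0, 265.0])]
slide_round top [([0.614, -0.127, 0.074], 0.64, [359.0, 152.0])]
slide_round side []
[ 0.60457305 -0.20750334  0.106     ] [[401.2633746  143.40138347]] [[448.01800859 258.46945714]] [[398.75240208 150.19585496]]
[ 0.61216959 -0.12786482  0.106     ] [[360.54163265 145.76650528]] [[426.84866775 240.33413301]] [[359.22448053 152.49860845]]
```

Run:
```python
from h import *
s=r.get_state(); p=np.array(s["tool_pos"])
g=rp(-.003,.045,.139)
plan([(p+[0,0,.07],RY,3),(g+[0,0,.12],RY,3),(g+[0,0,.04],RY,3),(g,RY,4)])
```

```text
13 "translation": [[-0.0, -0.0, -0.0233], [-0.0, -0.0, -0.0233], [-0.0, -0.0, -0.0233], [0.0193, -0.0127, 0.0231], [0.0193, -0.0127, 0.0231], [0.0193, -0.0127, 0.0231], [0.0, 0.0, 0.0267], [0.0, 0.0, 0.0267], [0.0, 0.0, 0.0267], [0.0, 0.0, 0.01], [0.0, 0.0, 0.01], [0.0, 0.0, 0.01], [0.0, 0.0, 0.01]] 
"delta_rot": [[-0.0, 0.01, -0.0], [-0.0, 0.01, -0.0], [-0.0, 0.01, -0.0], [-0.0, 0.0, -0.0], [-0.0, 0.0, -0.0], [-0.0, 0.0, -0.0], [-0.0, 0.0, -0.0], [-0.0, 0.0, -0.0], [-0.0, 0.0, -0.0], [-0.0, 0.0, -0.0], [-0.0, 0.0, -0.0], [-0.0, 0.0, -0.0], [-0.0, 0.0, -0.0]] end [ 0.6017 -0.2072  0.139 ]
```

Emit:
play_rows(translation=[[0,0,-0.023],[0,0,-0.023],[0,0,-0.024],[0.0195,-0.0125,0],[0.0195,-0.013,0],[0.019,-0.0125,0],[0,0,0.035],[0,0,0.035],[0,0,0.035],[0,0,0.035],[0,0,0],[0,0,0]], delta_rot=[[0,0,0],[0,0,0],[0,0,0],[0,0,0],[0,0,0],[0,0,0],[0,0,0],[0,0,0],[0,0,0],[0,0,0],[0,0,0],[0,0,0]], grip=[-0.6,-0.6,-0.6,-0.6,0,0,0,0,0,0,0,0], squeeze=25)

```text
clock: 8.6
tool_pos: [0.6023, -0.2072, 0.1895]
eef_rot: [0.048, 0.999, -0.0, 0.001]
contact_force: [-0.4, 0.2, -0.2]
opening: 0.497
finger_force: 0.0
```

Run:
```python
from h import *
a=r.snapshot("top");b=r.snapshot("side")
f=lambda im,c,w:cv2.resize(im[c[1]-w*3//8:c[1]+w*3//8,c[0]-w//2:c[0]+w//2],(400,300),interpolation=cv2.INTER_CUBIC)
cv2.imwrite("pics/c3.png",np.hstack([f(a,(390,145),140),f(b,(440,230),140)]))
plan([(rp(-.003,.045,.139),RY,3)])
```

```text
3 "translation": [[0.0004, -0.0, 0.017], [0.0004, -0.0, 0.017], [0.0004, -0.0, 0.017]] 
"delta_rot": [[-0.01, 0.06, -0.0], [-0.01, 0.06, -0.0], [-0.01, 0.06, -0.0]] end [ 0.6015 -0.2072  0.139 ]
```

View pics/c3.png

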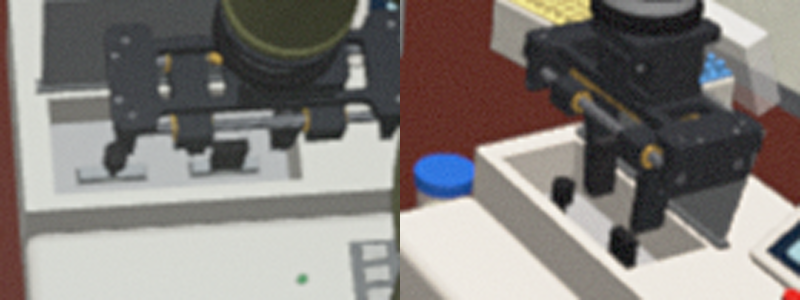

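The fingers flank the flat tab, at side (449,260), which matches the fit. I'll lower and grip.

Emit:
play_rows(translation=[[0,0,0.017],[0,0,0.017],[0,0,0.0165],[0,0,0],[0,0,0],[0,0,0],[0,0,0],[0,0,0]], delta_rot=[[0,0,0],[0,0,0],[0,0,0],[0,0,0],[0,0,0],[0,0,0],[0,0,0],[0,0,0]], grip=[0,0,0,0,-0.7,-0.7,-0.7,-0.7], squeeze=25)

```text
clock: 9.7
tool_pos: [0.6013, -0.207, 0.1375]
eef_rot: [0.048, 0.999, 0.0, -0.0]
contact_force: [0.3, 0.1, -0.8]
opening: 0.27
finger_force: 24.9
```

Emit:
play_rows(translation=[[0,0,-0.005],[0,0,-0.01],[0,0,-0.01],[0,0,-0.01],[0,0,-0.01],[0,0,-0.015],[0,0,-0.015],[0,0,-0.02],[0,0,-0.02],[0,0,-0.02],[0,0,-0.02],[0,0,0],[0,0,0]], delta_rot=[[0,0,0],[0,0,0],[0,0,0],[0,0,0],[0,0,0],[0,0,0],[0,0,0],[0,0,0],[0,0,0],[0,0,0],[0,0,0],[0,0,0],[0,0,0]], grip=[-0.7,-0.7,-0.7,-0.7,-0.7,-0.7,-0.7,-0.7,-0.7,-0.7,-0.7,-0.7,-0.7])

```text
clock: 11.32
tool_pos: [0.6011, -0.207, 0.2922]
eef_rot: [0.047, 0.999, 0.0, -0.001]
contact_force: [0.3, 0.1, -1.1]
opening: 0.266
finger_force: 24.9
```

Run:
```python
from h import *
s=r.get_state(); print(s["q"].round(2))
f=np.array([.605,.290]); a=.835; n=-np.array([np.cos(a),np.sin(a)])
far=f+n*.15; g=f+n*.048; VY=90+np.degrees(a)
print(VY,g)
pq=plan([([.56,-.05,.295],RY+18),([*far,.295],VY)],.045)
plan([([*far,.2255],VY,3),([*g,.2255],VY,6)],start=pq)
a=r.snapshot("top");b=r.snapshot("side")
cv2.imwrite("pics/c4.png",np.hstack([cv2.resize(a[60:300,240:560],(400,300)),cv2.resize(b[100:340,300:620],(400,300))]))
```

```text
[ 0.46  0.73 -0.37  1.54  0.3   0.93  1.47]
137.84197589342375 [0.57278347 0.25441777]
10 "translation": [[0.0139, 0.0381, -0.0007], [0.0109, 0.0391, -0.0007], [0.0078, 0.0398, -0.0007], [0.0047, 0.0403, -0.0007], [0.0008, 0.0392, 0.0], [-0.0033, 0.0391, 0.0], [-0.0072, 0.0386, 0.0], [-0.0112, 0.0376, 0.0], [-0.015, 0.0363, 0.0], [-0.0186, 0.0346, 0.0]] 
"delta_rot": [[0.0, -0.01, -4.5], [0.0, -0.01, -4.5], [0.0, -0.01, -4.5], [0.0, -0.01, -4.5], [0.0, -0.0, -5.88], [0.0, -0.0, -5.88], [0.0, -0.0, -5.88], [0.0, -0.0, -5.88], [0.0, -0.0, -5.88], [0.0, -0.0, -5.88]] end [0.5044 0.1788 0.2952]
9 "translation": [[0.0, 0.0, 0.0232], [0.0, 0.0, 0.0232], [0.0, 0.0, 0.0232], [-0.017, 0.0, 0.0], [-0.017, 0.0, 0.0], [-0.017, 0.0, 0.0], [-0.017, 0.0, 0.0], [-0.017, 0.0, 0.0], [-0.017, 0.0, 0.0]] 
"delta_rot": [[0.01, -0.0, -0.0], [0.01, -0.0, -0.0], [0.01, -0.0, -0.0], [-0.0, -0.0, -0.0], [-0.0, -0.0, -0.0], [-0.0, -0.0, -0.0], [-0.0, -0.0, -0.0], [-0.0, -0.0, -0.0], [-0.0, -0.0, -0.0]] end [0.5728 0.2544 0.2256]
```

View pics/c4.png

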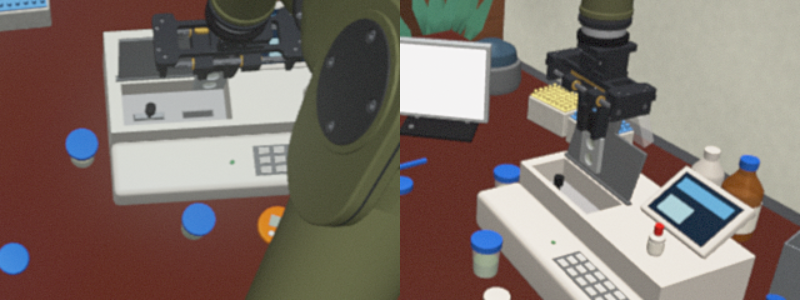

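The slide is out, its plate showing at side (475,222); the round one is still seated at top (360,146) and the flap is standing. Now I carry it to the viewer.

Emit:
play_rows(translation=[[0.007,0.019,0],[0.007,0.019,-0.001],[0.011,0.039,-0.001],[0.008,0.04,-0.001],[0.005,0.04,0],[0.001,0.039,0],[-0.0035,0.039,0],[-0.007,0.0385,0],[-0.011,0.0375,0],[-0.015,0.0365,0],[-0.009,0.017,0],[-0.009,0.017,0],[0,0,0.01],[0,0,0.02],[0,0,0.02],[0,0,0.01],[0,0,0],[0,0,0]], delta_rot=[[0,0,-2.2],[0,0,-2.3],[0,0,-4.5],[0,0,-4.5],[0,0,-4.5],[0,0,-5.9],[0,0,-5.9],[0,0,-5.9],[0,0,-5.9],[0,0,-5.9],[0,0,-2.9],[0,0,-2.9],[0,0,0],[0,0,0],[0,0,0],[0,0,0],[0,0,0],[0,0,0]], grip=[-0.7,-0.7,-0.7,-0.7,-0.7,-0.7,-0.7,-0.7,-0.7,-0.7,-0.7,-0.7,-0.7,-0.7,-0.7,-0.7,-0.7,-0.7], squeeze=35)

```text
clock: 13.68
tool_pos: [0.5023, 0.1765, 0.2362]
eef_rot: [-0.405, 0.914, -0.0, 0.0]
contact_force: [-0.3, 0.0, -0.5]
opening: 0.268
finger_force: 34.9
```

Run:
```python
from h import *
f=np.array([.605,.290]); a=.835; n=-np.array([np.cos(a),np.sin(a)])
g=f+n*.048; VY=90+np.degrees(a)
plan([([*(g+n*.03),.2255],VY,3),([*g,.2255],VY,3)])
```

```text
6 "translation": [[-0.025, 0.0, 0.0036], [-0.025, 0.0, 0.0036], [-0.025, 0.0, 0.0036], [-0.01, 0.0, -0.0], [-0.01, 0.0, -0.0], [-0.01, 0.0, -0.0]] 
"delta_rot": [[-0.01, 0.02, -0.01], [-0.01, 0.02, -0.01], [-0.01, 0.02, -0.01], [0.0, -0.0, 0.0], [0.0, -0.0, 0.0], [0.0, -0.0, 0.0]] end [0.5728 0.2543 0.2254]
```

Emit:
play_rows(translation=[[-0.015,0,0.0035],[-0.02,0,0.0035],[-0.02,0,0.0035],[-0.02,0,0],[-0.015,0,0],[-0.01,0,0],[-0.005,0,0],[0,0,0],[0,0,0],[0,0,0]], delta_rot=[[0,0,0],[0,0,0],[0,0,0],[0,0,0],[0,0,0],[0,0,0],[0,0,0],[0,0,0],[0,0,0],[0,0,0]], grip=[-0.7,-0.7,-0.7,-0.7,-0.7,-0.7,-0.7,-0.7,-0.7,-0.7])

```text
clock: 14.92
tool_pos: [0.5722, 0.254, 0.2253]
eef_rot: [-0.405, 0.914, -0.0, -0.0]
contact_force: [-0.2, 0.0, -0.7]
opening: 0.267
finger_force: 34.9
```

Run:
```python
from h import *
s=r.get_state(); print(s["tool_pos"],s["eef_rot"])
a=r.snapshot("top");b=r.snapshot("side")
for n in("top","side"):
  print(n,[(np.round(d["point"],3).tolist(),round(d["confidence"],2),proj(n,d["point"])[0].round().tolist()) for d in r.look_for(n,"slide_mid")[:3]])
f=lambda im,x,y,w:cv2.resize(im[y:y+w*3//4,x:x+w],(400,300),interpolation=cv2.INTER_CUBIC)
cv2.imwrite("pics/c5.png",np.vstack([np.hstack([f(a,70,100,160),f(b,270,110,120)]),np.hstack([f(a,310,70,200),f(b,340,180,240)])]))
c=np.array([.575,.257]); d=np.array([-.741,.671])*.023
for z in(.1,.16): print(proj("side",[[*(c+d),z],[*(c-d),z]]).round(1).tolist())
```

```text
[0.57223165 0.25400794 0.22526476] [-4.05421566e-01  9.14129814e-01 -1.18318908e-04 -1.49998571e-04]
top [([0.577, 0.258, 0.128], 0.61, [163.0, 189.0])]
side [([0.572, 0.258, 0.141], 0.56, [325.0, 168.0])]
[[317.6, 181.0], [334.3, 182.5]]
[[317.3, 160.2], [334.4, 161.7]]
```

View pics/c5.png

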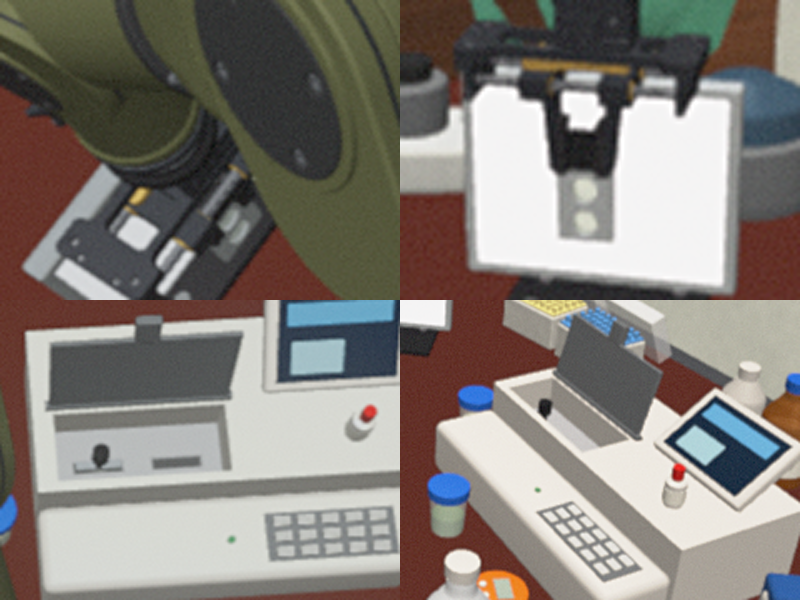

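The slide is centred in front of the lit face. Its plate spans side (317,162)-(334,182), within about 1 px of the predicted corners, and it looks upright. The flap stands open and the round slide is still seated at (360,148). Handing in.

```bash
python3 -c "
from plant import r
print(r.finish_job())"
```

```text
the job is handed in; nothing more can be done
None
```

The job is handed in: the flap stands open, leaning slightly past upright by my estimate, and the flat-tab slide is held upright and square-on about 4 cm in front of the middle of the lit face. The round-knob slide is still seated, and I saw nothing else disturbed.

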